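# Hold the torch on the small print

### The job

The light in the kitchen is poor: pick up the lit torch from the table and hold it as a reading lamp for the purple pouch, level in the air about 10 cm in front of the middle of the pouch's printed front panel and shining straight onto it. Keep the torch level all the way, touch none of the pouches and do not shift the pouches, the honey jar or the mug. Finish while still holding the torch there, steady; do not put it down.

Things in the scene. Friction and masses are not known exactly. Their poses are not given: they have to be found in the camera images.
- torch: Black hand torch lying on the table, switched on, 134 mm long, 30 mm wide to grip, 35 mm high, about 0.14 kg. The wide end with the bright front glass is the lens; the other end is the tail. Origin: under its middle, at its underside. y axis: along the barrel from lens to tail (lens at -y); z up (small red switch on top, in the tail half); x across. Can be pinched across its middle from above.
- lens (a point): Centre of the torch's bright front glass: 67 mm from its origin towards -y and 17.5 mm above its underside. Axes as the torch; the light shines along -y.
- purple_pouch: Purple stand-up pouch, the one whose printed front is to be lit; 52 mm deep (x), 165 mm wide (y), 225 mm high, standing in a row with the blue and the orange pouch in any order. Origin: centre of its underside; its x axis points from the front panel to the back, z up. Its front (-x) looks roughly towards the robot, turned up to 20 degrees either way.
- print (a point): Middle of the purple pouch's printed front panel: 24 mm in front of (-x) and 112.5 mm above the pouch's origin. Axes as the pouch.
- blue_pouch: Blue and pale yellow pouch, 64 x 150 x 215 mm, to be left alone. Origin: centre of its underside.
- orange_pouch: Orange and brown pouch, 72 x 178 x 235 mm, to be left alone. Origin: centre of its underside.
- honey_jar: Jar with a red lid, 65 mm across, 100 mm high, at the left near the robot, to be left alone. Origin: centre of its underside.
- white_mug: White mug, 78 mm across, 116 mm with its handle, 97 mm high, at the right near the robot, to be left alone. Origin: on its underside, between body and handle.
There are look-alikes about, which are no part of the job. There is more than one size of the torch; the job needs the smaller.

How it is judged (in metres and radians):
On the way, in this order (a step that is already met when the one before it is completed fails the run):
1. the torch is lifted level, clear of the table, in the gripper (height (world z) of torch above 0.03 m and angle between torch's own z axis and vertical below 0.2 rad and contact force between the fingers and torch above 1 N), for 0.1 s.
2. the torch is held level and steady, shining straight on the middle of the purple pouch's front for half a second (x of print in the frame of lens between -0.025 and 0.025 m and z of print in the frame of lens between -0.025 and 0.025 m and y of print in the frame of lens between -0.16 and -0.05 m and x of lens in the frame of purple_pouch below -0.05 m and angle between the y axis of torch and the x axis of purple_pouch, either way round below 0.2 rad and angle between torch's own z axis and vertical below 0.12 rad and height (world z) of torch above 0.06 m and contact force between the fingers and torch above 1 N and linear speed of torch below 0.03 m/s and angular speed of torch below 0.15 rad/s and contact force between torch and purple_pouch below 0.05 N and contact force between torch and blue_pouch below 0.05 N and contact force between torch and orange_pouch below 0.05 N and contact force between torch and honey_jar below 0.05 N and contact force between torch and white_mug below 0.05 N), for 0.5 s.
At the end, for the whole second after the job is handed in: Torch gripped, underside over 60 mm up, touching no pouch, jar or mug, level within 0.12 rad, still (30 mm/s, 0.15 rad/s); lens in front of the purple pouch, middle of its front 50-160 mm ahead and within 25 mm of the beam sideways and in height; beam square to the panel within 0.2 rad (all of step 2); the arm keeps its last pose, push and grip.
It fails at once if the torch is tipped more than 0.35 rad (angle between torch's own z axis and vertical above 0.35 rad).
It fails at once if the torch bumps a pouch (contact force between torch and purple_pouch above 1 N or contact force between torch and blue_pouch above 1 N or contact force between torch and orange_pouch above 1 N).
It fails at once if the robot touches a pouch (contact force between any of the arm, the fingers and purple_pouch above 1 N or contact force between any of the arm, the fingers and blue_pouch above 1 N or contact force between any of the arm, the fingers and orange_pouch above 1 N).
It fails at once if a pouch, the honey jar or the mug is shifted by more than 20 mm (distance of any of purple_pouch, blue_pouch, orange_pouch, honey_jar, white_mug from where it was at the start of the episode above 0.02 m).
It also fails if it takes over 48 s, if anything falls off the work surface, if the arm or the gripper's body presses on something with over 40 N, if the wrist force passes 120 N, or if a joint passes its speed limit or range.

### The arm

A 7-joint arm with a two-finger parallel gripper is mounted at the origin on the work surface; the furniture and walls round the work are solid. World frame = base frame: x ahead of the robot, y to its left, z up, the work surface at z = 0. Lengths are in m, angles in degrees, forces in N, time in s.
With the tool pointing down it reaches from about 0.425 to 0.875 m from the base axis. Payload 4.7 kg.
Tool frame: the origin (TCP) lies on the mounting face of the last link; the fingertips stand 182 mm ahead of it and the grasp point (between the pads) lies 164 mm ahead of it; z points along the fingers, y is the line along which they close (so a half turn about z gives the same grasp; the last joint's range is limited). The gripper opens to 87 mm and grips with 3 to 60 N. Pads are 19 mm wide; open, the fingers measure 117 mm over their backs; the gripper's body (75 mm by 190 mm) begins 51 mm behind the grasp point.
Start: joints at [67.214, 18.392, -4.016, 83.108, 1.295, 78.541, -3.26], TCP at [0.26, -0.596, 0.405] pointing down, gripper open.
Joint ranges: [-163.93, 163.93], [-17.29, 119.83], [-79.2, 71.16], [3.27, 140.29], [-89.18, 269.18], [5.43, 117.66], [-154.24, 154.24]. Speed limits (degrees/s): [147.25, 147.25, 180, 180, 180, 180, 180].

### API

Orientations are given as [roll, pitch, yaw] about the fixed x, y, z axes, in that order (R = Rz(yaw) Ry(pitch) Rx(roll)).
In Python, from cell import env gives the robot as it stands.
- The arm moves only by the tool servo_tool, never from a script. Its argument "plan" is a list of rows, each an object with "xyz": the shift along the tool's x, y, z in cm, a list of three; "twist": the turn, a rotation vector about the tool's x, y, z in degrees, a list of three; "jaw": the closure, from 0 (fully open) to 1 (shut). In form: [{"xyz": [x, y, z], "twist": [wx, wy, wz], "jaw": jaw}, ...]. A call has 1 to 10 rows; each row is the pose to reach, as a shift and turn from the pose commanded when the call began, along the tool's axes at that moment; what a row does not reach only later rows make up. A row lasts 1/12 s, in which the tool goes at most 41.7 mm and 7.16 degrees, less where a joint would pass 70% of its speed; a pose out of reach is approached as far as the arm can. A call with a gripper value outside its range is refused whole. The fingers move at their own pace and stop on an object; "newtons" is the grip in N (left out, the last holds). Time passes only in rows, so rows that repeat a pose let the fingers close. It gives the time, the measured TCP pose, the force, the opening and the grip force at its end, in the units of the state.
- env.get_obs(): the state, without advancing time (a new reading comes with each control period).
- env.read_camera(name): name is "side" or "top"; returns a dict with "img" (420x560x3 uint8, red, green, blue), "camera_matrix" (3x3 intrinsics, pixels), "R" (3x3) and "t" (3): a world point X has camera coordinates R X + t. Camera axes: x right, y down, z forward; pixel columns grow to the right and rows downward; lengths in m; the calibration is good to about 2 mm. A picture is of the moment at which its call begins. There is no depth.
- env.sign_off(): hands the job in; it is judged then, once.
The state is a dict: "time_s": time; "qpos": joint angles; "joint_velocities": joint speeds; "effort": joint torques, N m; "tool_pos": TCP position; "tool_rot": TCP orientation; "force": force on the tool from outside, world axes, zero at the start; "wrist_torque": the same for the moment, N m; "grip_width": finger opening in m; "grasp_force": force on a finger pad.
Only numpy, scipy, OpenCV 4.12 (cv2) and the standard library are available. Lean on these libraries where they do the work, as an engineer would, in place of code of your own. Each camera call takes 0.05 s, during which the arm holds its last target. There are 200 camera calls.

## Working session

There is one attempt and no reset: what is moved stays moved. The work goes in short steps, Python scripts to look and compute and a tool call to move; the robot and the scene stay as the last step left them, time stands still between calls to the robot, and variables do not carry over. Pictures are saved under pics/ and viewed, at most 10 in all, crops included, and the job is handed in when it is done.

Besides the shell and the picture viewer there is one more tool, called after "Emit:" in YAML: its name, and indented under it one key for each argument. servo_tool: Moves the arm, as the interface text tells. Its arguments: {"type":"object","properties":{"plan":{"type":"array","items":{"type":"object","properties":{"xyz":{"type":"array","items":{"type":"number"}},"twist":{"type":"array","items":{"type":"number"}},"jaw":{"type":"number"}}}},"newtons":{"type":"number"}},"required":["plan"]}

```bash
mkdir -p pics
python3 - <<'E'
from cell import env
import cv2,pickle
d={}
for n in("side","top"):
    c=env.read_camera(n); d[n]=c
    cv2.imwrite(f"pics/{n}0.png",c["img"][:,:,::-1]); print(n,c["camera_matrix"].tolist(),c["R"].round(3).tolist(),c["t"].round(3).tolist())
pickle.dump(d,open("d0.pkl","wb"))
o=env.get_obs();print(o)
E
```

```text
side [[382.42651831245917, 0.0, 280.5018226723748], [0.0, 382.42651831245917, 207.2201865519298], [0.0, 0.0, 1.0]] [[-0.964, -0.265, 0.017], [-0.18, 0.607, -0.774], [0.194, -0.749, -0.633]] [0.461, 0.198, 1.009]
top [[399.09804219016485, 0.0, 280.8845426663099], [0.0, 399.09804219016485, 214.6004748685415], [0.0, 0.0, 1.0]] [[-0.021, -1.0, -0.011], [-0.999, 0.021, -0.029], [0.03, 0.011, -1.0]] [-0.031, 0.469, 0.991]
{'time_s': 0.1, 'qpos': array([67.21367888, 18.43557368, -4.01643417, 83.16773759,  1.29612853,
       78.54070058, -3.26125009]), 'joint_velocities': array([ 0.0180744 , -0.16155166, -0.0150099 , -0.11134068, -0.04084015,
       -0.02016358,  0.05373009]), 'effort': array([ 3.20533882e-04, -4.92568803e+01, -4.05490184e-01, -3.13397813e+01,
       -6.42999052e-02,  3.96114390e-02,  5.15063550e-05]), 'tool_pos': array([ 0.26007014, -0.59550856,  0.40376364]), 'tool_rot': array([-1.79901287e+02,  6.25328986e-03,  2.35957489e+01]), 'force': array([-0.06025708,  0.6748563 ,  0.3009785 ]), 'wrist_torque': array([-0.02034584, -0.00917876,  0.06797278]), 'grasp_force': 0.0, 'grip_width': 0.08714501171685884}
```

View pics/side0.png

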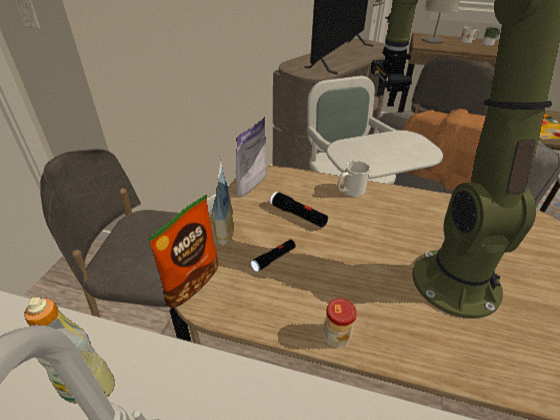

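View pics/top0.png

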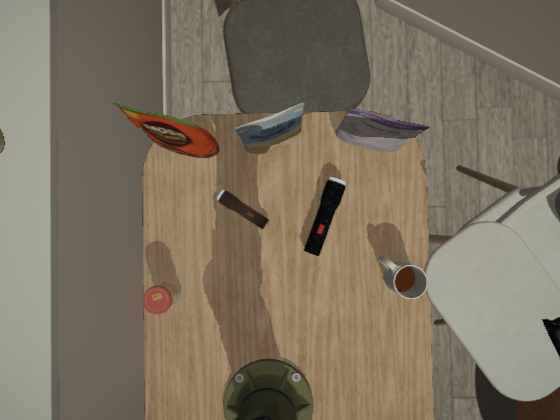

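The side view shows the small torch at about (273,256), the big torch at (298,210), the purple pouch at (251,158), blue at (222,210) and orange at (185,250). The top view shows the small torch at (243,210), the big torch at (325,217), the purple pouch at (380,130), the jar at (157,299) and the mug at (405,280).

What could be taken for the target: the torch at top (243,210) or the torch at top (325,217). The shorter one at (243,210) fits the description. I'll check its length and look at a crop.

```bash
cat > h.py <<'E'
import numpy as np,cv2,pickle
def ray(c,p):
    K,R,t=c["camera_matrix"],c["R"],c["t"]; o=-R.T@t
    return o,R.T@np.linalg.inv(K)@np.array([p[0],p[1],1.])
def plane(c,p,z):
    o,d=ray(c,p); return o+d*(z-o[2])/d[2]
def proj(c,X):
    q=c["camera_matrix"]@(c["R"]@np.asarray(X,float)+c["t"]); return q[:2]/q[2]
E
python3 - <<'E'
from h import *
d=pickle.load(open("d0.pkl","rb"));c=d["top"];im=c["img"][:,:,::-1]
def crop(i,x,y,w,h,k): return cv2.resize(i[y:y+h,x:x+w],(w*k,h*k),interpolation=cv2.INTER_CUBIC)
a=crop(im,205,180,80,60,5); b=crop(im,325,100,110,60,5)[:,:400+150]
s=d["side"]["img"][:,:,::-1]; e=crop(s,225,110,60,100,5)[:500]; f=crop(s,240,230,70,56,5)
C=np.zeros((600,800,3),np.uint8);C[:300,:400]=a;C[300:600,:550]=b
C[:280,400:750]=f
cv2.imwrite("pics/c1.png",C);cv2.imwrite("pics/c2.png",e)
g=cv2.cvtColor(im,cv2.COLOR_BGR2GRAY)
for n,(x,y,w,h) in dict(small=(205,180,75,60),big=(295,165,60,100)).items():
    r=im[y:y+h,x:x+w].astype(int); m=((r.max(2)<62)|((r.min(2)>150))|((r[...,2]>110)&(r[...,1]<60))).astype(np.uint8)
    cs,_=cv2.findContours(m,cv2.RETR_EXTERNAL,cv2.CHAIN_APPROX_NONE);k=max(cs,key=cv2.contourArea)+[x,y]
    P=np.array([plane(c,p,0.0175)[:2] for p in k[:,0]],np.float32); print(n,cv2.minAreaRect(P),cv2.contourArea(k))
E
```

```text
small ((0.48378512263298035, 0.05532487481832504), (0.137076273560524, 0.03299744799733162), 55.130184173583984) 582.0
big ((0.46313679218292236, -0.1475636214017868), (0.04830893501639366, 0.19582350552082062), 68.65408325195312) 1257.0
```

View pics/c1.png

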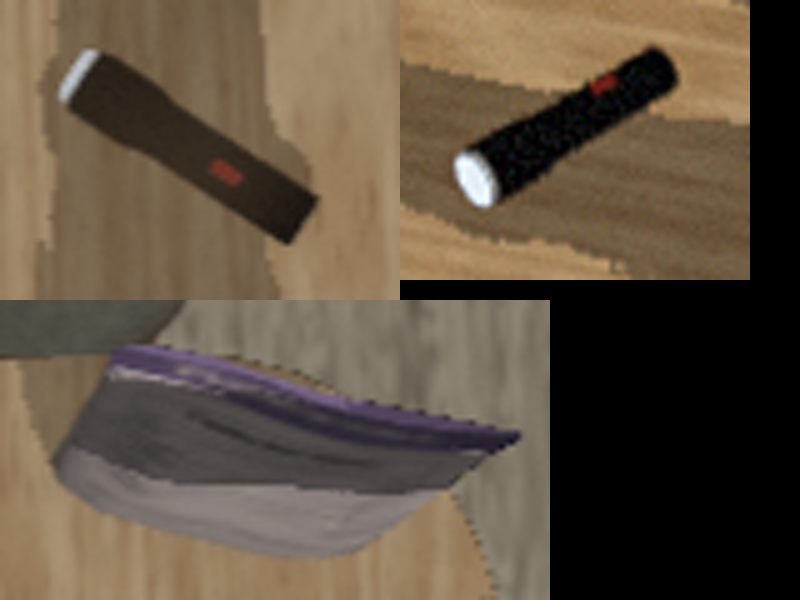

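View pics/c2.png

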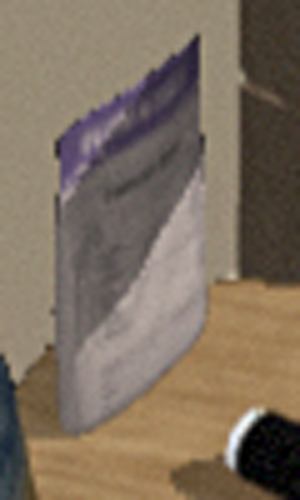

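The crop confirms the target. It has a lens at top pixel (221,195) and a red switch in the tail half at (250,214), and measures 137 x 33 mm, so it is the small torch. In the second crop the purple pouch's top corners are at about top (347,109)/(429,127) and side (237,139)/(265,118). Next I triangulate the pouch.

Run:
```python
from h import *
d=pickle.load(open("d0.pkl","rb"));t,s=d["top"],d["side"]
def tri(a,b):
    o1,d1=ray(t,a);o2,d2=ray(s,b);A=np.c_[d1,-d2];k=np.linalg.lstsq(A,o2-o1,rcond=None)[0]
    p,q=o1+d1*k[0],o2+d2*k[1];return (p+q)/2,np.linalg.norm(p-q)
L=tri((347.4,109),(237,138.5));R=tri((429.2,127.2),(264.7,117.4));print("corners",L,R)
for n,l,r in(("tri",L[0],R[0]),("plane top",plane(t,(347.4,109),.225),plane(t,(429.2,127.2),.225)),("plane side",plane(s,(237,138.5),.225),plane(s,(264.7,117.4),.225))):
    w=r-l;print(n,l.round(3),r.round(3),"w",np.linalg.norm(w[:2]).round(3),"mid",((l+r)/2).round(3),"yaw",np.degrees(np.arctan2(w[0],-w[1])).round(1))
# base front outline, table plane
print("base top cam",[plane(t,(325+x/5,100+y/5),0.0).round(3)[:2].tolist() for x,y in((60,175),(110,215),(200,242),(300,256),(350,245))])
print("base side cam",[plane(s,(225+x/5,110+y/5),0.0).round(3)[:2].tolist() for x,y in((62,415),(78,433),(140,395),(195,345),(206,325))])
# torch ends
print("torch lens/tail",[plane(t,p,.0175).round(3)[:2].tolist() for p in((205+80/5,180+75/5),(205+304/5,180+220/5))])
print("jar,mug",plane(t,(157,299),.1)[:2],plane(t,(405,280),.097)[:2],"bigtorch",plane(t,(325,217),.03)[:2])
print("table seen start of lens side",plane(s,(240+75/5-.0,230+180/5),.0175)[:2])
```

```text
corners (array([ 0.66548918, -0.17876431,  0.22333188]), np.float64(0.002361941372722835)) (array([ 0.62758697, -0.33827792,  0.22163163]), np.float64(0.0006994244935454623))
tri [ 0.665 -0.179  0.223] [ 0.628 -0.338  0.222] w 0.164 mid [ 0.647 -0.259  0.222] yaw -13.4
plane top [ 0.666 -0.178  0.225] [ 0.626 -0.337  0.225] w 0.164 mid [ 0.646 -0.258  0.225] yaw -14.1
plane side [ 0.663 -0.176  0.225] [ 0.626 -0.332  0.225] w 0.16 mid [ 0.644 -0.254  0.225] yaw -13.4
base top cam [[0.666, -0.187], [0.645, -0.212], [0.631, -0.257], [0.622, -0.307], [0.627, -0.332]]
base side cam [[0.684, -0.202], [0.667, -0.186], [0.641, -0.239], [0.623, -0.306], [0.623, -0.333]]
torch lens/tail [[0.519, 0.106], [0.445, -0.003]]
jar,mug [0.28030971 0.24197097] [ 0.31181928 -0.31868379] bigtorch [ 0.4591139 -0.1486361]
table seen start of lens side [0.51886773 0.10809304]
```

```bash
cat >> h.py <<'E'
from scipy.spatial.transform import Rotation as Ro
def go(o,xyz,yaw):
    R=Ro.from_euler("xyz",o["tool_rot"],degrees=True); T=Ro.from_euler("xyz",[180,0,yaw],degrees=True)
    print("t",o["time_s"],"pos",o["tool_pos"].round(4),"rot",o["tool_rot"].round(2),"w",round(o["grip_width"],4),"gf",round(o["grasp_force"],2))
    print("shift cm",(R.inv().apply(np.array(xyz)-o["tool_pos"])*100).round(2),"twist",(R.inv()*T).as_rotvec(degrees=True).round(2))
E
python3 - <<'E'
from h import *; from cell import env
o=env.get_obs(); go(o,[.44,-.25,.404],40); go(o,[.483,.053,.30],55.5)
E
```

```text
t 0.1 pos [ 0.2601 -0.5955  0.4038] rot [-1.799e+02  1.000e-02  2.360e+01] w 0.0871 gf 0.0
shift cm [ 3.032e+01 -2.446e+01  2.000e-02] twist [-1.00e-01 -1.00e-02 -1.64e+01]
t 0.1 pos [ 0.2601 -0.5955  0.4038] rot [-1.799e+02  1.000e-02  2.360e+01] w 0.0871 gf 0.0
shift cm [ 46.39 -50.49  10.46] twist [-1.00e-01 -2.00e-02 -3.19e+01]
```

Emit:
servo_tool:
  plan:
    - {"xyz": [3,-2.4,0],"twist": [0,0,-1.6],"jaw": 0}
    - {"xyz": [6,-4.9,0],"twist": [0,0,-3.3],"jaw": 0}
    - {"xyz": [9,-7.3,0],"twist": [0,0,-5],"jaw": 0}
    - {"xyz": [12,-9.8,0],"twist": [0,0,-6.6],"jaw": 0}
    - {"xyz": [15,-12.2,0],"twist": [0,0,-8.2],"jaw": 0}
    - {"xyz": [18,-14.6,0],"twist": [0,0,-9.8],"jaw": 0}
    - {"xyz": [21,-17,0],"twist": [0,0,-11.5],"jaw": 0}
    - {"xyz": [24.5,-19.5,0],"twist": [0,0,-13],"jaw": 0}
    - {"xyz": [27.5,-22,0],"twist": [0,0,-14.8],"jaw": 0}
    - {"xyz": [30.3,-24.5,0],"twist": [0,0,-16.4],"jaw": 0}

```text
time_s: 0.93
tool_pos: [0.4405, -0.2474, 0.4045]
tool_rot: [-180.0, -0.0, 40.1]
force: [0.5, 0.8, 0.1]
grip_width: 0.0867
grasp_force: 0.0
```

Run:
```python
from h import *; from cell import env
o=env.get_obs(); go(o,[.483,.053,.30],55.5);print(o["qpos"].round(1))
```

```text
t 0.9333 pos [ 0.4405 -0.2474  0.4045] rot [-1.7999e+02 -1.0000e-02  4.0130e+01] w 0.0867 gf 0.0
shift cm [ 22.61 -20.23  10.46] twist [-1.000e-02 -1.000e-02 -1.537e+01]
[ 47.3   1.7 -21.3 102.7   0.6  75.8 -24. ]
```

Emit:
servo_tool:
  plan:
    - {"xyz": [2.3,-2,0.5],"twist": [0,0,-1.5],"jaw": 0}
    - {"xyz": [5,-4.5,2],"twist": [0,0,-3.5],"jaw": 0}
    - {"xyz": [7.5,-6.7,3.5],"twist": [0,0,-5],"jaw": 0}
    - {"xyz": [10,-9,4.6],"twist": [0,0,-6.8],"jaw": 0}
    - {"xyz": [12.5,-11.2,5.8],"twist": [0,0,-8.5],"jaw": 0}
    - {"xyz": [15,-13.5,7],"twist": [0,0,-10.2],"jaw": 0}
    - {"xyz": [17.5,-15.7,8.1],"twist": [0,0,-12],"jaw": 0}
    - {"xyz": [20,-18,9.3],"twist": [0,0,-13.6],"jaw": 0}
    - {"xyz": [22.6,-20.2,10.5],"twist": [0,0,-15.4],"jaw": 0}
    - {"xyz": [22.6,-20.2,10.5],"twist": [0,0,-15.4],"jaw": 0}

```text
time_s: 1.77
tool_pos: [0.482, 0.0571, 0.2979]
tool_rot: [-179.7, -0.1, 56.0]
force: [-1.1, 0.7, -0.5]
grip_width: 0.0869
grasp_force: 0.0
```

Run:
```python
from h import *; from cell import env
c=env.read_camera("top");s=env.read_camera("side")
cv2.imwrite("pics/a1.png",np.hstack([c["img"][100:400,150:480],s["img"][60:360,120:500]])[:,:,::-1])
o=env.get_obs(); go(o,[.483,.053,.1815],55.5);print(o["qpos"].round(1))
```

```text
t 1.8667 pos [0.4826 0.0515 0.299 ] rot [-1.799e+02  5.000e-02  5.560e+01] w 0.0871 gf 0.0
shift cm [ 0.15 -0.03 11.75] twist [-0.1   0.05  0.1 ]
[ 28.6   5.6 -39.3 112.3   3.9  63.6 -46.7]
```

View pics/a1.png

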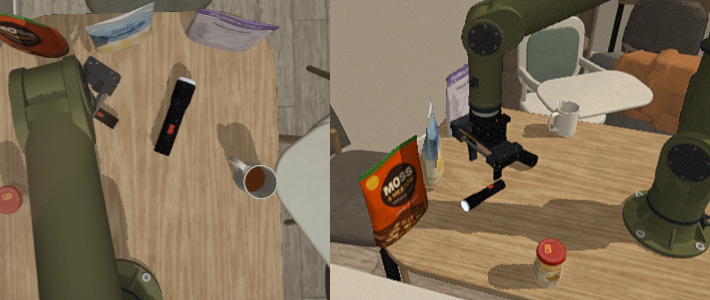

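The torch lies under the open fingers, which straddle its middle (side view about (490,190)), and the pouches are clear. I'll descend to a TCP height of 0.187.

Emit:
servo_tool:
  plan:
    - {"xyz": [0.1,0,1],"twist": [0,0,0],"jaw": 0}
    - {"xyz": [0.1,0,2.5],"twist": [0,0,0],"jaw": 0}
    - {"xyz": [0.1,0,4],"twist": [0,0,0],"jaw": 0}
    - {"xyz": [0.1,0,5.5],"twist": [0,0,0],"jaw": 0}
    - {"xyz": [0.1,0,7],"twist": [0,0,0],"jaw": 0}
    - {"xyz": [0.1,0,8.5],"twist": [0,0,0],"jaw": 0}
    - {"xyz": [0.1,0,9.8],"twist": [0,0,0],"jaw": 0}
    - {"xyz": [0.1,0,10.8],"twist": [0,0,0],"jaw": 0}
    - {"xyz": [0.1,0,11.2],"twist": [0,0,0],"jaw": 0}
    - {"xyz": [0.1,0,11.2],"twist": [0,0,0],"jaw": 0}

```text
time_s: 2.7
tool_pos: [0.4832, 0.05, 0.1867]
tool_rot: [-179.9, 0.1, 55.3]
force: [-0.7, -0.5, 0.2]
grip_width: 0.0874
grasp_force: 0.0
```

Emit:
servo_tool:
  plan:
    - {"xyz": [0,0,0],"twist": [0,0,0],"jaw": 0.3}
    - {"xyz": [0,0,0],"twist": [0,0,0],"jaw": 0.5}
    - {"xyz": [0,0,0],"twist": [0,0,0],"jaw": 0.7}
    - {"xyz": [0,0,0],"twist": [0,0,0],"jaw": 0.8}
    - {"xyz": [0,0,0],"twist": [0,0,0],"jaw": 1}
    - {"xyz": [0,0,0],"twist": [0,0,0],"jaw": 1}
    - {"xyz": [0,0,0],"twist": [0,0,0],"jaw": 1}
    - {"xyz": [0,0,0],"twist": [0,0,0],"jaw": 1}
    - {"xyz": [0,0,0],"twist": [0,0,0],"jaw": 1}
    - {"xyz": [0,0,0],"twist": [0,0,0],"jaw": 1}
  newtons: 20

```text
time_s: 3.53
tool_pos: [0.4835, 0.051, 0.1877]
tool_rot: [-180.0, 0.0, 55.4]
force: [-0.6, 0.2, 0.8]
grip_width: 0.0299
grasp_force: 20.0
```

Emit:
servo_tool:
  plan:
    - {"xyz": [0,0,-0.4],"twist": [0,0,0],"jaw": 1}
    - {"xyz": [0,0,-1.2],"twist": [0,0,0],"jaw": 1}
    - {"xyz": [0,0,-2.3],"twist": [0,0,0],"jaw": 1}
    - {"xyz": [0,0,-3.5],"twist": [0,0,0],"jaw": 1}
    - {"xyz": [0,0,-4.8],"twist": [0,0,0],"jaw": 1}
    - {"xyz": [0,0,-6],"twist": [0,0,0],"jaw": 1}
    - {"xyz": [0,0,-7.2],"twist": [0,0,0],"jaw": 1}
    - {"xyz": [0,0,-8.4],"twist": [0,0,0],"jaw": 1}
    - {"xyz": [0,0,-9.2],"twist": [0,0,0],"jaw": 1}
    - {"xyz": [0,0,-9.5],"twist": [0,0,0],"jaw": 1}
  newtons: 25

```text
time_s: 4.37
tool_pos: [0.4841, 0.0511, 0.2846]
tool_rot: [179.9, -0.1, 55.4]
force: [0.8, -0.2, -1.2]
grip_width: 0.0296
grasp_force: 25.0
```

Run:
```python
from h import *; from cell import env
c=env.read_camera("top");s=env.read_camera("side")
cv2.imwrite("pics/a2.png",np.hstack([c["img"][100:400,150:480],s["img"][60:360,120:500]])[:,:,::-1])
o=env.get_obs(); go(o,[.46,-.08,.282],21); go(o,[.46,-.214,.282],-13.4);print(o["qpos"].round(1))
```

```text
t 4.4667 pos [0.4838 0.0509 0.2834] rot [ 1.7993e+02 -2.0000e-02  5.5380e+01] w 0.0297 gf 25.0
shift cm [-12.13   5.48   0.14] twist [ 0.06 -0.04 34.38]
t 4.4667 pos [0.4838 0.0509 0.2834] rot [ 1.7993e+02 -2.0000e-02  5.5380e+01] w 0.0297 gf 25.0
shift cm [-23.16  13.09   0.15] twist [ 5.000e-02 -6.000e-02  6.878e+01]
[ 28.5   6.8 -39.4 113.1   5.   61.6 -47.7]
```

View pics/a2.png

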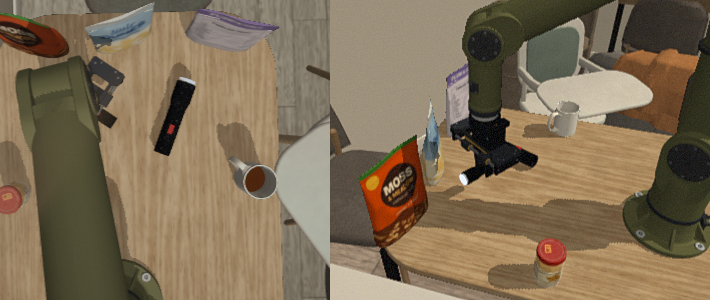

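The torch is in the gripper and level (lens at side crop (465,180)). I'll carry it across while turning.

Emit:
servo_tool:
  plan:
    - {"xyz": [-0.6,0.3,0],"twist": [0,0,1.5],"jaw": 1}
    - {"xyz": [-1.8,0.8,0],"twist": [0,0,5],"jaw": 1}
    - {"xyz": [-3.2,1.4,0],"twist": [0,0,9],"jaw": 1}
    - {"xyz": [-4.7,2.1,0],"twist": [0,0,13.5],"jaw": 1}
    - {"xyz": [-6.2,2.8,0],"twist": [0,0,18],"jaw": 1}
    - {"xyz": [-7.8,3.5,0],"twist": [0,0,22],"jaw": 1}
    - {"xyz": [-9.2,4.2,0],"twist": [0,0,26],"jaw": 1}
    - {"xyz": [-10.5,4.8,0],"twist": [0,0,30],"jaw": 1}
    - {"xyz": [-11.6,5.2,0],"twist": [0,0,33],"jaw": 1}
    - {"xyz": [-12.1,5.5,0],"twist": [0,0,34.4],"jaw": 1}

```text
time_s: 5.3
tool_pos: [0.4591, -0.082, 0.2817]
tool_rot: [-180.0, 0.1, 20.7]
force: [-0.9, -0.8, -1.8]
grip_width: 0.0297
grasp_force: 25.0
```

Run:
```python
from h import *; from cell import env
o=env.get_obs(); go(o,[.46,-.214,.282],-13.4);print(o["qpos"].round(1))
```

```text
t 5.3 pos [ 0.4591 -0.082   0.2817] rot [-1.7996e+02  1.3000e-01  2.0670e+01] w 0.0297 gf 25.0
shift cm [-4.58 12.38 -0.03] twist [ 0.    0.14 34.07]
[ 36.8   3.5 -30.6 115.9   2.1  61.2 -64. ]
```

Emit:
servo_tool:
  plan:
    - {"xyz": [-0.2,0.6,0],"twist": [0,0,1.5],"jaw": 1}
    - {"xyz": [-0.7,1.8,0],"twist": [0,0,5],"jaw": 1}
    - {"xyz": [-1.2,3.3,0],"twist": [0,0,9],"jaw": 1}
    - {"xyz": [-1.8,4.9,0],"twist": [0,0,13.5],"jaw": 1}
    - {"xyz": [-2.4,6.5,0],"twist": [0,0,18],"jaw": 1}
    - {"xyz": [-3,8,0],"twist": [0,0,22],"jaw": 1}
    - {"xyz": [-3.5,9.4,0],"twist": [0,0,26],"jaw": 1}
    - {"xyz": [-4,10.8,0],"twist": [0,0,30],"jaw": 1}
    - {"xyz": [-4.4,11.9,0],"twist": [0,0,33],"jaw": 1}
    - {"xyz": [-4.6,12.4,0],"twist": [0,0,34.1],"jaw": 1}

```text
time_s: 6.13
tool_pos: [0.4616, -0.2136, 0.2823]
tool_rot: [180.0, 0.0, -13.3]
force: [0.8, -0.4, -1.8]
grip_width: 0.0301
grasp_force: 25.0
```

Run:
```python
from h import *; from cell import env
c=env.read_camera("top");s=env.read_camera("side");c=env.read_camera("top")
im=np.hstack([cv2.resize(c["img"][90:250,270:450],None,fx=2.2,fy=2.2),cv2.resize(s["img"][110:270,200:380],None,fx=2.2,fy=2.2)])[:,:,::-1]
# expected lens, print, tail
x=np.array([.973,-.231,0]);P=np.array([.6227,-.2525,.1125])
for n,q in dict(lens=P-.1*x,print=P,tail=P-.234*x).items(): print(n,proj(c,q).round(1),proj(s,q).round(1))
cv2.imwrite("pics/a3.png",im)
o=env.get_obs(); go(o,[.46,-.214,.282],-13.4);print(o["qpos"].round(1))
```

```text
lens [364.1 185.7] [285.8 168.4]
print [373.3 142.2] [258.8 159.8]
tail [351.8 244.4] [324.7 180.6]
t 6.2833 pos [ 0.4617 -0.2118  0.2823] rot [-1.7996e+02  5.0000e-02 -1.3050e+01] w 0.0298 gf 25.0
shift cm [-0.12  0.26  0.03] twist [-0.04  0.05  0.35]
[ 42.6   8.1 -22.4 110.8   3.5  61.8 -84.2]
```

View pics/a3.png

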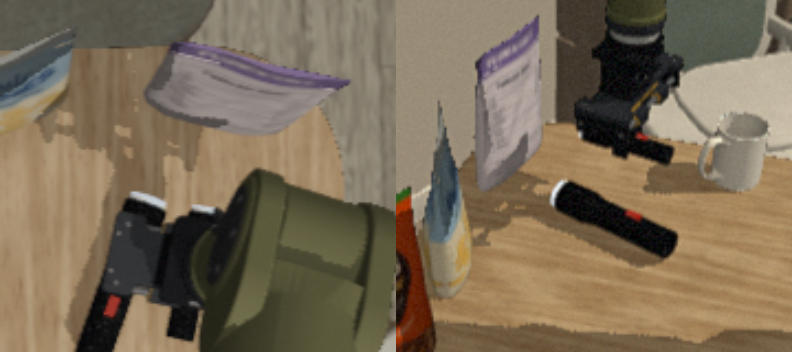

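The torch is held with its lens at top px (362,186) and side px (285,170), and its tail at side px (325,180). These agree with the projected targets within a few px. I'll make a small trim and hold.

Emit:
servo_tool:
  plan:
    - {"xyz": [-0.1,0.1,0],"twist": [0,0,0.1],"jaw": 1}
    - {"xyz": [-0.1,0.1,0],"twist": [0,0,0.1],"jaw": 1}
    - {"xyz": [-0.1,0.1,0],"twist": [0,0,0.1],"jaw": 1}
    - {"xyz": [-0.1,0.1,0],"twist": [0,0,0.1],"jaw": 1}
    - {"xyz": [-0.1,0.1,0],"twist": [0,0,0.1],"jaw": 1}
    - {"xyz": [-0.1,0.1,0],"twist": [0,0,0.1],"jaw": 1}
    - {"xyz": [-0.1,0.1,0],"twist": [0,0,0.1],"jaw": 1}
    - {"xyz": [-0.1,0.1,0],"twist": [0,0,0.1],"jaw": 1}
    - {"xyz": [-0.1,0.1,0],"twist": [0,0,0.1],"jaw": 1}
    - {"xyz": [-0.1,0.1,0],"twist": [0,0,0.1],"jaw": 1}

```text
time_s: 7.12
tool_pos: [0.4605, -0.2129, 0.2827]
tool_rot: [180.0, -0.0, -13.2]
force: [0.3, 0.5, -2.0]
grip_width: 0.0299
grasp_force: 25.0
```

Emit:
servo_tool:
  plan:
    - {"xyz": [0,0,0],"twist": [0,0,0],"jaw": 1}
    - {"xyz": [0,0,0],"twist": [0,0,0],"jaw": 1}
    - {"xyz": [0,0,0],"twist": [0,0,0],"jaw": 1}
    - {"xyz": [0,0,0],"twist": [0,0,0],"jaw": 1}
    - {"xyz": [0,0,0],"twist": [0,0,0],"jaw": 1}
    - {"xyz": [0,0,0],"twist": [0,0,0],"jaw": 1}
    - {"xyz": [0,0,0],"twist": [0,0,0],"jaw": 1}
    - {"xyz": [0,0,0],"twist": [0,0,0],"jaw": 1}
    - {"xyz": [0,0,0],"twist": [0,0,0],"jaw": 1}
    - {"xyz": [0,0,0],"twist": [0,0,0],"jaw": 1}

```text
time_s: 7.95
tool_pos: [0.4605, -0.2129, 0.2827]
tool_rot: [180.0, 0.0, -13.2]
force: [-0.5, 0.9, -1.5]
grip_width: 0.0295
grasp_force: 25.0
```

Run:
```python
from h import *; from cell import env
o=env.get_obs(); go(o,[.46,-.214,.282],-13.4);print(abs(o["joint_velocities"]).max())
print(env.sign_off())
```

```text
t 7.95 pos [ 0.4605 -0.2129  0.2827] rot [180.    0.  -13.2] w 0.0295 gf 25.0
shift cm [-0.02  0.12  0.07] twist [0.  0.  0.2]
0.11552642964162044
the job is handed in; nothing more can be done
None
```

I handed the job in at about 8 s with the small torch held level and steady, by my measurements about 10 cm in front of the purple pouch's printed panel and square to it; no verdict was returned.

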